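# Turn the row round for a left-handed technician

### The arm

A 7-joint arm with a two-finger parallel gripper is mounted at the origin on a cart in front of the work surface, level with it; the furniture and walls round the work are solid. World frame = base frame: x ahead of the robot, y to its left, z up, the work surface at z = 0. Lengths are in mm, angles in degrees, forces in N, time in s.
With the tool pointing down it reaches from about 400 to 925 mm from the base axis. Payload 5.6 kg.
Tool frame: the origin (TCP) lies midway between the tips of the shut fingers; the grasp point (between the pads) lies 19 mm behind it; z points along the fingers, x is the direction in which the jaws open and shut, and the axes are right-handed (so a half turn about z gives the same grasp; the last joint's range is limited). The gripper opens to 85 mm and grips with 20 to 120 N. Pads are 22 mm wide; open, the fingers measure 114 mm over their backs; the gripper's body (76 mm by 85 mm) begins 54 mm behind the grasp point. The pads swing forward as they close: fully open they stand 13 mm farther back than shut.
Start: joints at [64.744, 26.786, -0.665, 91.828, 0.344, 61.387, -3.226], TCP at [251.765, -599.269, 231.29] pointing down, gripper open.
Joint ranges: [-144.91, 144.91], [-17.63, 115.5], [-89.93, 88.59], [15.96, 139.68], [-74.01, 254.01], [8.47, 105.57], [-167.45, 167.45]. Speed limits (degrees/s): [147.25, 147.25, 180, 180, 180, 180, 180].

### API

Orientations are given as [roll, pitch, yaw] about the fixed x, y, z axes, in that order (R = Rz(yaw) Ry(pitch) Rx(roll)).
In Python, from rig import robot gives the robot as it stands.
- The arm moves only by the tool apply_moves, never from a script. Its argument "rows" is a list of rows, each a list of 4 numbers: the shift along the tool's x, y, z in mm, then the turn about the tool's z in degrees. In form: [[dx, dy, dz, turn], ...]. A call has 1 to 8 rows; each row is the pose to reach, as a shift and turn from the pose measured when the call began, along the tool's axes at that moment; what a row does not reach only later rows make up. A row lasts 1/8 s, in which the tool goes at most 62.5 mm and 10.7 degrees, less where a joint would pass 70% of its speed; a pose out of reach is approached as far as the arm can. A call with a gripper value outside its range is refused whole. "claw" is the closure, from 0 (fully open) to 1 (shut), set as the call begins (left out, the last holds). The fingers move at their own pace and stop on an object; "squeeze" is the grip in N (left out, the last holds). Time passes only in rows, so rows that repeat a pose let the fingers close. It gives the time, the measured TCP pose, the force and the opening at its end, in the units of the state.
- robot.read_state(): the state, without advancing time (a new reading comes with each control period).
- robot.camera(name): name is "scene" or "side" or "wrist"; returns the picture (420x560x3 uint8, blue, green, red); there is no depth.
- robot.calibration(name): a dict with "mtx" (3x3 intrinsics, pixels), "rvec" (rotation vector, rad) and "tvec" (3), from world to camera coordinates, as OpenCV has them; the wrist camera has in their place "tool_from_camera" (4x4, takes a point from camera to tool coordinates, whose origin is the TCP and whose axes are the tool frame's). Camera axes: x right, y down, z forward; pixel columns grow to the right and rows downward; lengths in mm; the calibration is good to about 2 mm. A picture is of the moment at which its call begins: read the wrist's pose just before it. calibration takes no time and is no camera call.
- robot.job_done(): hands the job in, once; it reports no verdict.
The state is a dict: "time_s": time; "joints": joint angles; "dq": joint speeds; "joint_efforts": joint torques, N m; "tcp_pos": TCP position; "eef_rot": TCP orientation; "ft_force": force on the tool from outside, world axes, zero at the start; "torque": the same for the moment, N m; "gripper_width": finger opening in mm.
Only numpy, scipy, OpenCV 4.12 (cv2) and the standard library are available. Lean on these libraries where they do the work, as an engineer would, in place of code of your own. Each camera call takes 0.05 s, during which the arm holds its last target.

### The job

A left-handed technician takes over, so move the four containers (three bottles and a jar) from the carrier with the white cups into the empty metal rack in reverse order: seen from the robot, the one now at the left end goes into the right-hand end compartment, the second from the left into the second from the right, and so on. Stand each upright on the floor in the middle of its own compartment, and do not tip any of them over on the way.

Things in the scene. Friction and masses are not known exactly. Their poses are not given: they have to be found in the camera images.
- bottle_glue: small yellow bottle with a red screw cap, the smallest of the four: body 28 mm across, 62 mm tall, body straight-sided up to about 45 mm, cap 17 mm across; round, any grasp yaw will do, about 30 g (varies by 30 %). Loose; starts upright in one of the four cups of the carrier. Origin: centre of the underside; z up along its axis.
- bottle_sep: white bottle with a blue screw cap, middle-sized: body 36 mm across, 78 mm tall, straight-sided up to about 55 mm, cap 22 mm across; round, any grasp yaw will do, about 70 g (varies by 30 %). Loose; starts upright in one of the four cups of the carrier. Origin: centre of the underside; z up along its axis.
- bottle_monomer: brown bottle with a black screw cap, the tallest: body 42 mm across, 92 mm tall, straight-sided up to about 65 mm, cap 26 mm across; round, any grasp yaw will do, about 100 g (varies by 30 %). Loose; starts upright in one of the four cups of the carrier. Origin: centre of the underside; z up along its axis.
- jar_paste: squat white jar with a blue lid, the widest: 53 mm across, 42 mm tall, lid (the upper 12 mm) of the same width; round, any grasp yaw will do, about 90 g (varies by 30 %). Loose; starts upright in one of the four cups of the carrier. Origin: centre of the underside; z up along its axis.
- cup_glue: shallow white square cup of the carrier, fixed; it is the one in which bottle_glue starts (cups look alike, their order varies). Outside 68 x 68 mm, 11 mm high, walls 3 mm, floor 3 mm thick. Origin: centre of its underside; z up, axes parallel to the carrier's.
- cup_sep: shallow white square cup of the carrier, fixed; it is the one in which bottle_sep starts (cups look alike, their order varies). Outside 68 x 68 mm, 11 mm high, walls 3 mm, floor 3 mm thick. Origin: centre of its underside; z up, axes parallel to the carrier's.
- cup_monomer: shallow white square cup of the carrier, fixed; it is the one in which bottle_monomer starts (cups look alike, their order varies). Outside 68 x 68 mm, 11 mm high, walls 3 mm, floor 3 mm thick. Origin: centre of its underside; z up, axes parallel to the carrier's.
- cup_paste: shallow white square cup of the carrier, fixed; it is the one in which jar_paste starts (cups look alike, their order varies). Outside 68 x 68 mm, 11 mm high, walls 3 mm, floor 3 mm thick. Origin: centre of its underside; z up, axes parallel to the carrier's.
- carrier: the starting rack: fixed grey plastic rail 72 x 288 mm (x, y) with four white cups in a row along its y axis, cup centres at y = +105, +35, -35, -105 mm, x = 0. Containers stand on the cup floors 7 mm above the counter; cup rims are 15 mm above it. Origin: centre of its underside, on the counter; z up; y points to the robot's left within 12 degrees. Left or right of the control box.
- metal_rack: the target rack, empty: fixed metal tray 72 x 288 mm (x, y), four compartments in a row along its y axis, centres at y = +105, +35, -35, -105 mm, x = 0, each 66 mm square inside; floor 4 mm and dark walls 12 mm above the counter. Origin: centre of its underside, on the counter; z up; y points to the robot's left within 12 degrees. Across the control box from the carrier.
There are look-alikes about, which are no part of the job. What is shaped like the bottle_monomer but purple is not meant.

How it is judged (in metres and radians):
At the end, for the whole second after the job is handed in: Each container stands upright (tilt under 0.1 rad) on the floor of the metal rack (within 4 mm in height), within 15 mm along each rack axis of the centre of the compartment that mirrors its starting cup (cup at y on the carrier, compartment at -y on the metal rack), released and at rest (((y of cup_glue in the frame of carrier between 0.085 and 0.125 m and y of bottle_glue in the frame of metal_rack between -0.12 and -0.09 m) or (y of cup_glue in the frame of carrier between 0.015 and 0.055 m and y of bottle_glue in the frame of metal_rack between -0.05 and -0.02 m) or (y of cup_glue in the frame of carrier between -0.055 and -0.015 m and y of bottle_glue in the frame of metal_rack between 0.02 and 0.05 m) or (y of cup_glue in the frame of carrier between -0.125 and -0.085 m and y of bottle_glue in the frame of metal_rack between 0.09 and 0.12 m)) and x of bottle_glue in the frame of metal_rack between -0.015 and 0.015 m and z of bottle_glue in the frame of metal_rack between 0 and 0.008 m and angle between each of bottle_glue, bottle_sep, bottle_monomer, jar_paste's own z axis and vertical below 0.1 rad and linear speed of each of bottle_glue, bottle_sep, bottle_monomer, jar_paste below 0.02 m/s and contact force between each of bottle_glue, bottle_sep, bottle_monomer, jar_paste and the fingers below 0.1 N and ((y of cup_sep in the frame of carrier between 0.085 and 0.125 m and y of bottle_sep in the frame of metal_rack between -0.12 and -0.09 m) or (y of cup_sep in the frame of carrier between 0.015 and 0.055 m and y of bottle_sep in the frame of metal_rack between -0.05 and -0.02 m) or (y of cup_sep in the frame of carrier between -0.055 and -0.015 m and y of bottle_sep in the frame of metal_rack between 0.02 and 0.05 m) or (y of cup_sep in the frame of carrier between -0.125 and -0.085 m and y of bottle_sep in the frame of metal_rack between 0.09 and 0.12 m)) and x of bottle_sep in the frame of metal_rack between -0.015 and 0.015 m and z of bottle_sep in the frame of metal_rack between 0 and 0.008 m and ((y of cup_monomer in the frame of carrier between 0.085 and 0.125 m and y of bottle_monomer in the frame of metal_rack between -0.12 and -0.09 m) or (y of cup_monomer in the frame of carrier between 0.015 and 0.055 m and y of bottle_monomer in the frame of metal_rack between -0.05 and -0.02 m) or (y of cup_monomer in the frame of carrier between -0.055 and -0.015 m and y of bottle_monomer in the frame of metal_rack between 0.02 and 0.05 m) or (y of cup_monomer in the frame of carrier between -0.125 and -0.085 m and y of bottle_monomer in the frame of metal_rack between 0.09 and 0.12 m)) and x of bottle_monomer in the frame of metal_rack between -0.015 and 0.015 m and z of bottle_monomer in the frame of metal_rack between 0 and 0.008 m and ((y of cup_paste in the frame of carrier between 0.085 and 0.125 m and y of jar_paste in the frame of metal_rack between -0.12 and -0.09 m) or (y of cup_paste in the frame of carrier between 0.015 and 0.055 m and y of jar_paste in the frame of metal_rack between -0.05 and -0.02 m) or (y of cup_paste in the frame of carrier between -0.055 and -0.015 m and y of jar_paste in the frame of metal_rack between 0.02 and 0.05 m) or (y of cup_paste in the frame of carrier between -0.125 and -0.085 m and y of jar_paste in the frame of metal_rack between 0.09 and 0.12 m)) and x of jar_paste in the frame of metal_rack between -0.015 and 0.015 m and z of jar_paste in the frame of metal_rack between 0 and 0.008 m); the robot touches nothing.
It fails at once if a container is tipped over (tilted more than 0.7 rad) (angle between any of bottle_glue, bottle_sep, bottle_monomer, jar_paste's own z axis and vertical above 0.7 rad).
It also fails if it takes over 112 s, if anything falls off the work surface, if the arm or the gripper's body presses on something with over 40 N, if the wrist force passes 120 N, or if a joint passes its speed limit or range.

## Working session

There is one attempt and no reset: what is moved stays moved. The work goes in short steps, Python scripts to look and compute and a tool call to move; the robot and the scene stay as the last step left them, time stands still between calls to the robot, and variables do not carry over. Pictures are saved under pics/ and viewed, and the job is handed in when it is done.

Besides the shell and the picture viewer there is one more tool, called after ">>>" as name([rows], argument=value, ...), one row to a line, values as JSON. apply_moves: Moves the arm, as the interface text tells. Its arguments: {"type":"object","properties":{"rows":{"type":"array"},"claw":{"type":"number"},"squeeze":{"type":"number"}},"required":["rows"]}

```bash
mkdir -p pics
python3 - <<'E'
from rig import robot
import cv2
print(robot.read_state())
for n in ["scene","side","wrist"]:
    cv2.imwrite(f"pics/{n}0.png",robot.camera(n)); print(n,robot.calibration(n))
E
```

```text
{'time_s': 0.0, 'joints': array([64.74468402, 26.83702788, -0.66659336, 91.88184062,  0.34348744,
       61.38649668, -3.22580475]), 'dq': array([-0.02178347, -0.06158438, -0.05781275, -0.07770918, -0.13154348,
       -0.02708975, -0.02833739]), 'joint_efforts': array([-2.15063183e-04, -5.32397604e+01,  2.09390558e-02, -2.51307124e+01,
        1.12710256e-02,  7.67725753e-03, -6.99864572e-06]), 'tcp_pos': array([ 251.53266043, -598.74322984,  230.32005635]), 'eef_rot': array([ 1.79993875e+02,  1.03189013e-01, -6.72106507e+01]), 'ft_force': array([-0.03886043, -0.07575193, -0.19607687]), 'torque': array([-0.0187576 , -0.03204133, -0.03315876]), 'gripper_width': 85.25734386659136}
scene {'mtx': array([[460.25266444,   0.        , 279.2129616 ],
       [  0.        , 460.25266444, 203.47500716],
       [  0.        ,   0.        ,   1.        ]]), 'rvec': array([ 0.96004664, -2.09166927,  1.34134539]), 'tvec': array([306.53763111, 184.73556162, 973.13910818])}
side {'mtx': array([[537.06690047,   0.        , 269.75920415],
       [  0.        , 537.06690047, 209.22477608],
       [  0.        ,   0.        ,   1.        ]]), 'rvec': array([ 2.29402647, -0.20642423,  0.11860135]), 'tvec': array([-494.69673438,   78.9220663 , 1287.64788182])}
wrist {'mtx': array([[293.09033991,   0.        , 275.03649138],
       [  0.        , 293.09033991, 206.7986457 ],
       [  0.        ,   0.        ,   1.        ]]), 'tool_from_camera': array([[ 9.99999267e-01,  5.69116513e-04,  1.06887881e-03,
        -4.06623629e-01],
       [-8.59151459e-04,  9.55482162e-01,  2.95047623e-01,
        -7.53186859e+01],
       [-8.53378162e-04, -2.95048325e-01,  9.55481950e-01,
        -1.42963183e+02],
       [ 0.00000000e+00,  0.00000000e+00,  0.00000000e+00,
         1.00000000e+00]])}
```

View pics/scene0.png

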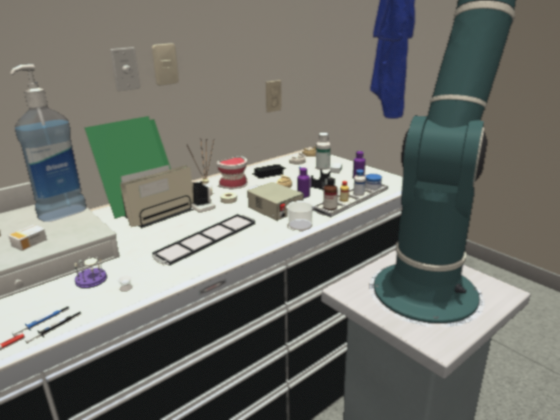

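View pics/side0.png

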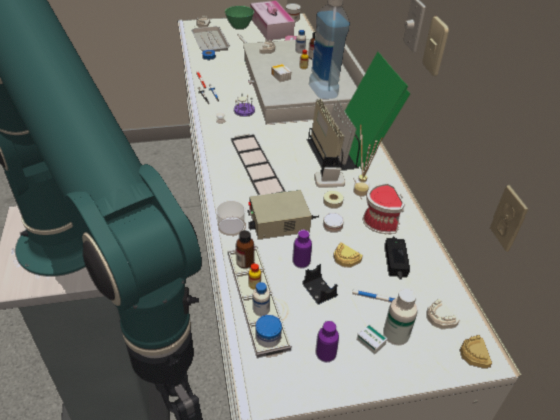

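View pics/wrist0.png

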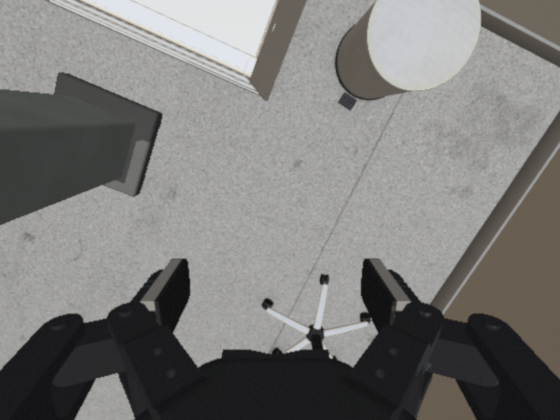

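```bash
cat > h.py <<'E'
import numpy as np, cv2
from scipy.spatial.transform import Rotation as R
def cam(robot,n,st=None):
    c=robot.calibration(n)
    if n=="wrist":
        st=st or robot.read_state()
        T=np.eye(4);T[:3,:3]=R.from_euler('xyz',st['eef_rot'],degrees=True).as_matrix();T[:3,3]=st['tcp_pos']
        W=T@c['tool_from_camera']; M=np.linalg.inv(W)
        return c['mtx'],M[:3,:3],M[:3,3]
    return c['mtx'],cv2.Rodrigues(c['rvec'])[0],np.array(c['tvec'])
def px2w(C,uv,z):
    K,Rm,t=C; d=Rm.T@np.linalg.solve(K,[uv[0],uv[1],1]); o=-Rm.T@t
    return o+d*(z-o[2])/d[2]
def w2px(C,p):
    K,Rm,t=C; q=K@(Rm@np.array(p,float)+t); return q[:2]/q[2]
def crop(im,x0,y0,x1,y1,s,f):
    cv2.imwrite(f,cv2.resize(im[y0:y1,x0:x1],None,fx=s,fy=s,interpolation=cv2.INTER_CUBIC))
E
python3 - <<'E'
from h import *
im=cv2.imread("pics/side0.png")
crop(im,200,210,330,360,4,"pics/s1.png"); crop(im,210,120,320,210,6,"pics/s2.png")
E
```

```text
(no output)
```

View pics/s1.png

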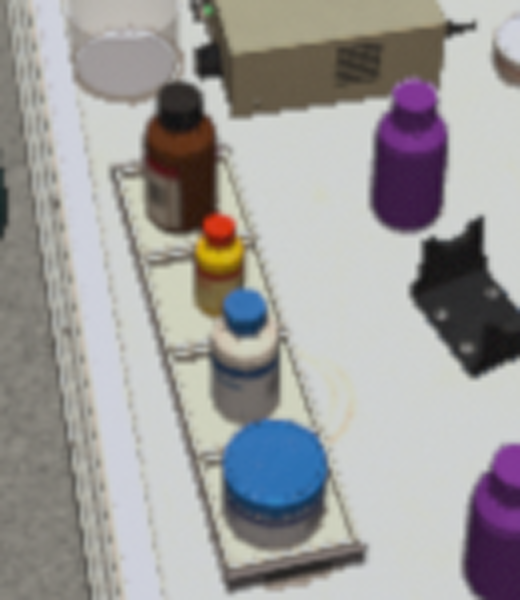

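View pics/s2.png

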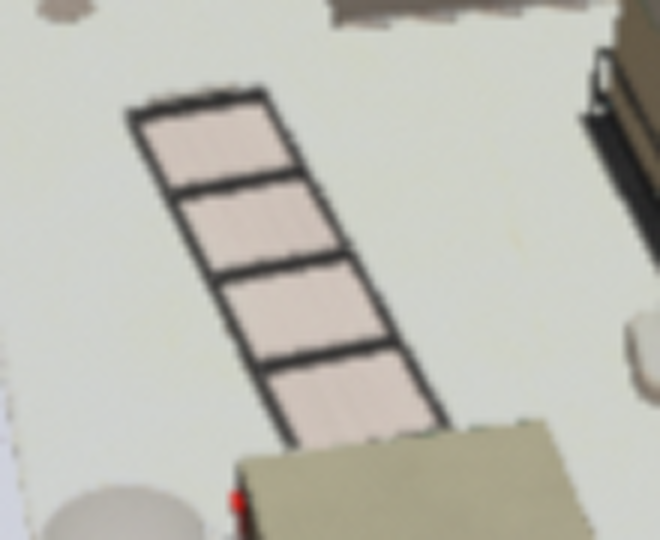

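```bash
cat > fit1.py <<'E'
from rig import robot
from h import *
from scipy.optimize import least_squares
C=cam(robot,"side")
def fit(loc,px,x0):
    def f(v):
        c,s=np.cos(v[2]),np.sin(v[2])
        return np.ravel([w2px(C,[v[0]+c*a-s*b,v[1]+s*a+c*b,z])-p for (a,b,z),p in zip(loc,px)])
    r=least_squares(f,x0); print(r.x[:2],np.degrees(r.x[2]),np.abs(r.fun).max()); print(r.fun.round(1)); return r.x
cr=lambda p,o,s:(np.array(p)+.5)/s-.5+np.array(o)
P=[cr(p,(210,120),6) for p in [(128,113),(263,90),(173,194),(307,172),(214,280),(350,250),(260,370),(402,340)]]
for p in P[:2]: print(px2w(C,p,12))
rk=fit([(-36,144,12),(36,144,12),(-36,70,12),(36,70,12),(-36,0,12),(36,0,12),(-36,-70,12),(36,-70,12)],P,[550,200,0])
P=[cr(p,(200,210),4) for p in [(115,170),(228,575),(360,548)]]
for p in P: print(px2w(C,p,15))
ca=fit([(-34,139,15),(-34,-139,15),(34,-139,15)],P,[550,-200,0])
# bottles: base
im=cv2.imread("pics/side0.png")
for v,z,xs,ys in ((rk,12,36,144),(ca,15,34,139)):
    c,s=np.cos(v[2]),np.sin(v[2])
    W=[(v[0]+c*a-s*b,v[1]+s*a+c*b,z) for a,b in ((xs,ys),(-xs,ys),(-xs,-ys),(xs,-ys))]
    q=np.array([w2px(C,w) for w in W]); cv2.polylines(im,[np.round(q*16).astype(int)],True,(0,0,255),1,cv2.LINE_AA,4)
    S=cam(robot,"scene"); q2=np.array([w2px(S,w) for w in W]); print(q2.round(0).tolist())
    for y in (105,35,-35,-105): print(y,v[0]-s*y,v[1]+c*y)
crop(im,200,120,330,360,2.4,"pics/s3.png")
im=cv2.imread("pics/scene0.png");
for v,z,xs,ys in ((rk,12,36,144),(ca,15,34,139)):
    c,s=np.cos(v[2]),np.sin(v[2])
    q=np.array([w2px(S,(v[0]+c*a-s*b,v[1]+s*a+c*b,z)) for a,b in ((xs,ys),(-xs,ys),(-xs,-ys),(xs,-ys))])
    cv2.polylines(im,[np.round(q*16).astype(int)],True,(0,0,255),1,cv2.LINE_AA,4)
crop(im,140,140,400,270,3,"pics/s4.png")
E
python3 fit1.py
```

```text
[452.23492204 352.18552309  12.        ]
[521.95319106 361.56443154  12.        ]
[507.54192156 215.31762729] 8.224208343514173 1.077473627126949
[-0.3 -0.1  0.1 -0.3 -0.8  0.3  0.5 -0.4 -0.6 -0.   1.1  0.3 -0.7 -0.1
  0.7 -0.1]
[ 383.44800032 -113.68050054   15.        ]
[ 402.27059129 -393.76726202   15.        ]
[ 469.25058499 -389.97504642   15.        ]
[ 426.6422381  -252.55340766] 3.737932418182252 0.722167315232042
[ 0.2  0.7 -0.3 -0.1  0.1 -0.4]
[[153.0, 251.0], [171.0, 261.0], [257.0, 219.0], [239.0, 212.0]]
105 492.5219743169009 319.23779465382046
35 502.53527247637896 249.95768307791874
-35 512.548570635857 180.677571502017
-105 522.561868795335 111.39745992611527
[[314.0, 205.0], [332.0, 212.0], [388.0, 185.0], [371.0, 180.0]]
105 419.79697733467384 -147.7767766494223
35 424.3604845134703 -217.6278639869081
-35 428.92399169226667 -287.47895132439396
-105 433.4874988710631 -357.33003866187977
```

View pics/s3.png

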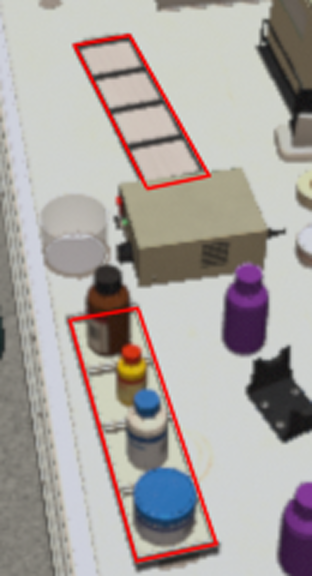

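View pics/s4.png

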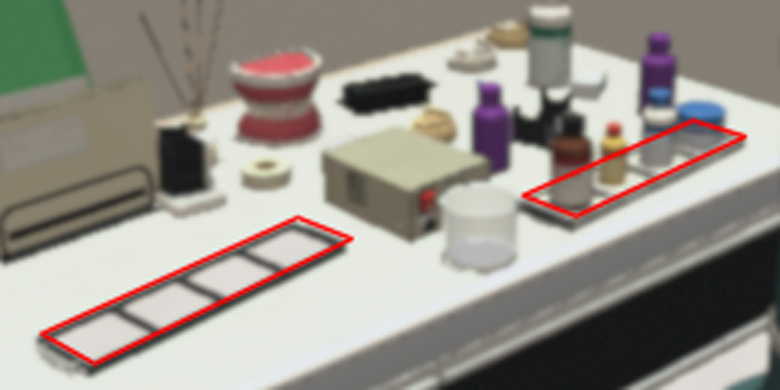

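```bash
cat >> h.py <<'E'
def rel(st,xyz,yaw):
    Rm=R.from_euler('xyz',st['eef_rot'],degrees=True).as_matrix()
    d=Rm.T@(np.array(xyz,float)-st['tcp_pos'])
    t=-(yaw-st['eef_rot'][2]); t=(t+180)%360-180
    print("t",round(st['time_s'],2),"pos",st['tcp_pos'].round(1),st['eef_rot'].round(1),"w",round(st['gripper_width'],1),"F",np.round(st['ft_force'],1))
    print("REL",d.round(1),round(t,1),"dist",np.linalg.norm(d).round(0))
E
cat > r.py <<'E'
import sys
from rig import robot
from h import *
a=[float(v) for v in sys.argv[1:]]
rel(robot.read_state(),a[:3],a[3])
E
python3 r.py 440 -190 300 4
```

```text
t 0.15 pos [ 251.6 -598.9  230.5] [ 1.80e+02  1.00e-01 -6.72e+01] w 85.5 F [-0.5 -0.7 -0.6]
REL [-304.1 -332.1  -69.1] -71.2 dist 456.0
```

>>> apply_moves([
  [-38,-42,-9,-9],
  [-76,-83,-18,-18],
  [-114,-124,-27,-27],
  [-152,-166,-36,-36],
  [-190,-208,-45,-45],
  [-228,-249,-54,-54],
  [-266,-290,-62,-63],
  [-304,-332,-69,-71.2],
], claw=0)

```text
time_s: 1.15
tcp_pos: [440.3, -188.5, 300.3]
eef_rot: [-180.0, 0.0, 4.2]
ft_force: [0.7, 0.3, 0.5]
gripper_width: 85.7
```

>>> apply_moves([
  [0,0,0,0],
  [0,0,0,0],
])

```text
time_s: 1.4
tcp_pos: [439.9, -189.0, 300.1]
eef_rot: [-180.0, 0.1, 4.2]
ft_force: [-0.4, -1.1, -0.3]
gripper_width: 85.6
```

```bash
cat > look.py <<'E'
import sys,pickle
from rig import robot
from h import *
n=sys.argv[1]
st=robot.read_state(); im=robot.camera("wrist"); cv2.imwrite(f"pics/{n}.png",im); pickle.dump(st,open(f"pics/{n}.pkl","wb"))
print(st['time_s'],st['tcp_pos'].round(1),st['eef_rot'].round(2),np.abs(st['dq']).max().round(2))
E
python3 look.py w1
```

```text
1.4 [ 439.9 -189.   300.1] [-1.7998e+02  5.0000e-02  4.2000e+00] 1.35
```

View pics/w1.png

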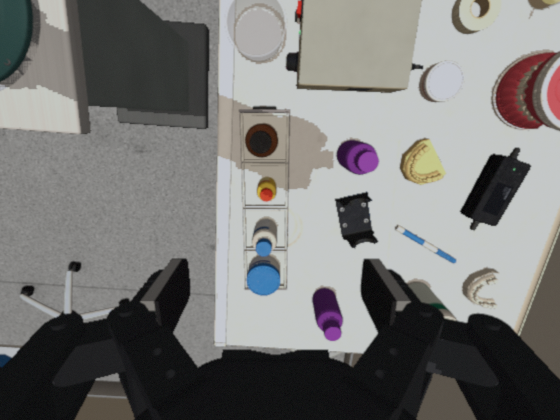

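Run:
```python
from h import *
im=cv2.imread("pics/w1.png"); crop(im,230,98,310,198,6,"pics/w1a.png"); crop(im,230,195,310,295,6,"pics/w1b.png")
```

```text
(no output)
```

View pics/w1a.png

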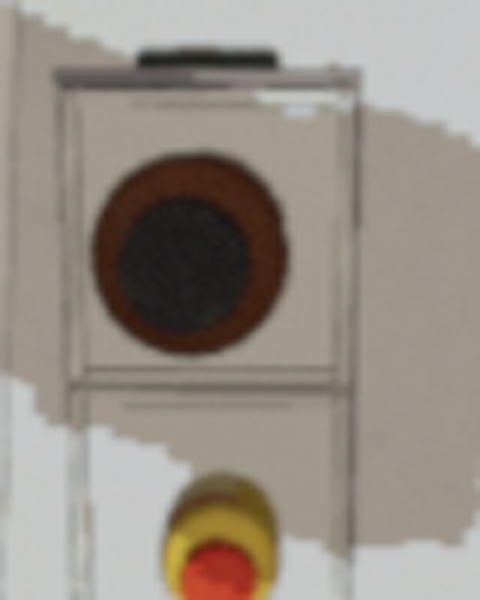

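View pics/w1b.png

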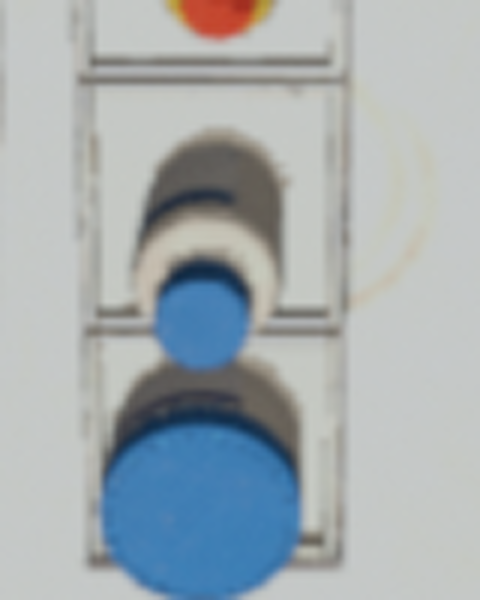

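Run:
```python
import pickle
from rig import robot
from h import *
st=pickle.load(open("pics/w1.pkl","rb"));C=cam(robot,"wrist",st)
a=lambda x,y:(230-.5+(x+.5)/6,98-.5+(y+.5)/6); b=lambda x,y:(230-.5+(x+.5)/6,195-.5+(y+.5)/6)
print("corners",[px2w(C,p,15).round(1) for p in (a(62,85),a(355,80),b(88,563),b(340,563),a(70,384),a(350,386),b(85,330))])
for n,p,z in (("mono",a(185,264),99),("glue",a(218,581),69),("sep",b(203,322),85),("jar",b(202,503),49)): print(n,px2w(C,p,z).round(1))
print("cap w mono",px2w(C,a(250,264),99)-px2w(C,a(119,264),99), "jar",px2w(C,b(300,503),49)-px2w(C,b(102,503),49))
```

```text
corners [array([ 385. , -111.3,   15. ]), array([ 452.5, -105.2,   15. ]), array([ 403.1, -391.9,   15. ]), array([ 473.1, -386.7,   15. ]), array([ 389.6, -180.4,   15. ]), array([ 457.5, -175.8,   15. ]), array([ 399.2, -320.8,   15. ])]
mono [ 419.5 -142.7   99. ]
glue [ 429.4 -212.8   69. ]
sep [ 431.1 -283.    85. ]
jar [ 433.7 -350.2   49. ]
cap w mono [25.03495127  1.85993619  0.        ] jar [50.09977522  3.74718137  0.        ]
```

```bash
python3 r.py 510 280 300 8
```

```text
t 1.45 pos [ 439.6 -189.7  299.9] [-1.8e+02  1.0e-01  4.1e+00] w 85.7 F [ 0.5 -0.1 -0.2]
REL [ 1.038e+02 -4.634e+02  1.000e-01] -3.9 dist 475.0
```

>>> apply_moves([
  [13,-58,0,0],
  [26,-116,0,-1],
  [39,-174,0,-1],
  [52,-232,0,-2],
  [65,-290,0,-3],
  [78,-348,0,-3],
  [91,-406,0,-4],
  [104,-463,0,-4],
])

```text
time_s: 2.45
tcp_pos: [511.7, 279.1, 299.3]
eef_rot: [180.0, 0.1, 7.9]
ft_force: [1.0, 0.2, 0.8]
gripper_width: 85.6
```

>>> apply_moves([
  [0,0,0,0],
  [0,0,0,0],
  [0,0,0,0],
])

```text
time_s: 2.82
tcp_pos: [512.5, 276.5, 299.0]
eef_rot: [179.9, 0.1, 7.6]
ft_force: [0.9, -0.2, -0.4]
gripper_width: 85.7
```

```bash
python3 look.py w2
```

```text
2.825 [512.5 276.5 299. ] [1.7988e+02 1.2000e-01 7.6300e+00] 0.61
```

View pics/w2.png

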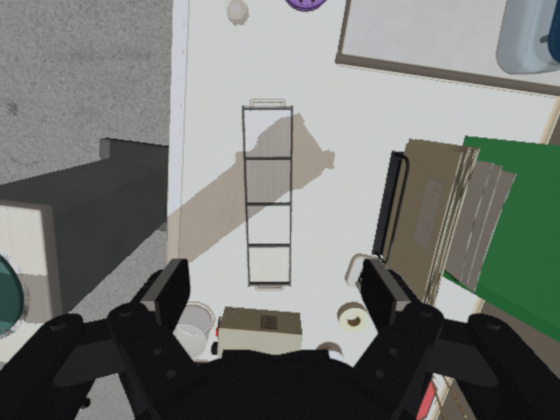

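Run:
```python
from h import *
im=cv2.imread("pics/w2.png"); crop(im,230,92,310,192,6,"pics/w2a.png"); crop(im,230,192,310,292,6,"pics/w2b.png")
```

```text
(no output)
```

View pics/w2a.png

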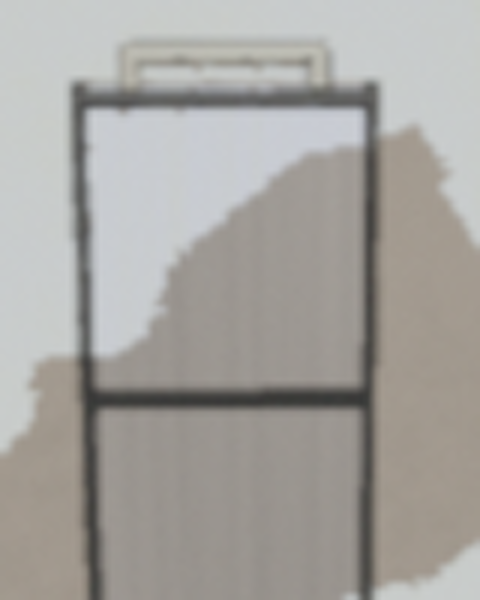

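View pics/w2b.png

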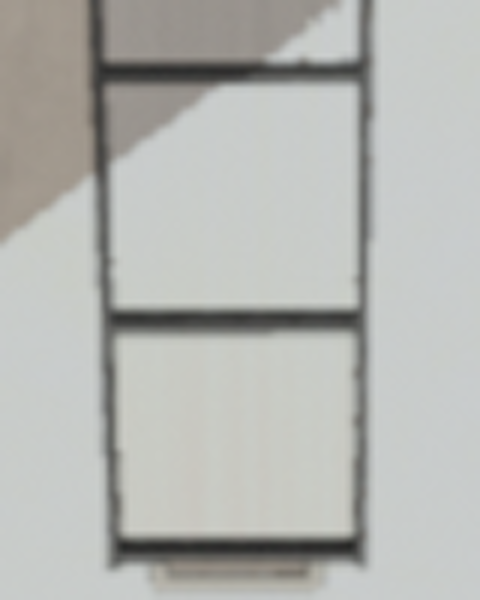

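```bash
cat > fit2.py <<'E'
import pickle
from rig import robot
from h import *
from scipy.optimize import least_squares
st=pickle.load(open("pics/w2.pkl","rb"));C=cam(robot,"wrist",st)
a=lambda x,y:(230-.5+(x+.5)/6,92-.5+(y+.5)/6); b=lambda x,y:(230-.5+(x+.5)/6,192-.5+(y+.5)/6)
px=[a(87,398),a(368,398),b(98,71),b(366,70),b(107,320),b(362,319),a(80,95),a(371,95),b(117,547),b(360,547)]
loc=[(-34.5,70,12),(34.5,70,12),(-34.5,0,12),(34.5,0,12),(-34.5,-70,12),(34.5,-70,12),(-34.5,140,12),(34.5,140,12),(-34.5,-140,12),(34.5,-140,12)]
def f(v):
    c,s=np.cos(v[2]),np.sin(v[2])
    return np.ravel([w2px(C,[v[0]+c*x-s*y,v[1]+s*x+c*y,z])-p for (x,y,z),p in zip(loc,px)])
r=least_squares(f,[507,215,.14]);v=r.x;print(v[:2],np.degrees(v[2]),r.fun.round(1))
for y in (105,35,-35,-105): print(y,v[0]-np.sin(v[2])*y,v[1]+np.cos(v[2])*y)
E
python3 fit2.py; python3 r.py 420 -143 160 4
```

```text
[508.59255686 222.84453363] 7.943852610969603 [-0.  -0.3  0.4 -0.5 -0.2  0.1  0.2  0.1 -0.2  0.5  0.4  0.5 -0.7 -0.5
  0.5 -0.7 -0.5  0.9  0.2  0.8]
105 494.0812823559295 326.8369511965349
35 503.75546536096437 257.508672816172
-35 513.4296483659992 188.1803944358091
-105 523.1038313710341 118.85211605544619
t 2.88 pos [512.4 276.8 299.3] [1.799e+02 1.000e-01 7.600e+00] w 85.1 F [-0.2  0.   0.3]
REL [-147.2  403.5  140.2] 3.6 dist 452.0
```

```bash
python3 r.py 427 -214 120 4
```

```text
t 2.88 pos [512.4 276.8 299.3] [1.799e+02 1.000e-01 7.600e+00] w 85.1 F [-0.2  0.   0.3]
REL [-149.6  474.7  180.3] 3.6 dist 529.0
```

>>> apply_moves([
  [-19,59,0,0],
  [-38,118,0,1],
  [-57,178,0,1],
  [-76,237,10,2],
  [-95,296,30,2],
  [-114,355,60,3],
  [-132,414,90,3],
  [-150,475,110,4],
])

```text
time_s: 3.88
tcp_pos: [428.4, -197.4, 196.8]
eef_rot: [179.8, 0.1, 3.5]
ft_force: [1.4, 0.2, 0.2]
gripper_width: 85.6
```

>>> apply_moves([
  [0,0,20,0],
  [0,0,40,0],
  [0,0,60,0],
  [0,0,70,0],
  [0,0,70,0],
  [0,0,70,0],
])

```text
time_s: 4.62
tcp_pos: [428.7, -198.0, 127.6]
eef_rot: [179.8, 0.0, 3.5]
ft_force: [-0.4, 0.3, -0.0]
gripper_width: 85.7
```

```bash
python3 look.py w3
```

```text
4.625 [ 428.7 -198.   127.6] [179.78   0.     3.48] 0.16
```

View pics/w3.png

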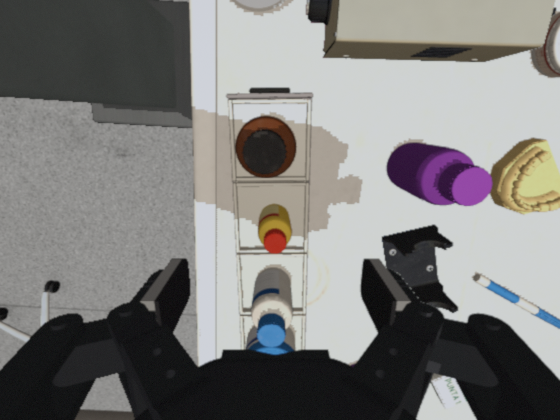

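Run:
```python
import pickle
from rig import robot
from h import *
im=cv2.imread("pics/w3.png"); crop(im,225,85,325,185,6,"pics/w3a.png");crop(im,225,170,325,270,6,"pics/w3b.png")
st=pickle.load(open("pics/w3.pkl","rb"));C=cam(robot,"wrist",st)
for p,z in (((275,242),69),((265,151),99)): print(px2w(C,p,z))
for p in ((236,181),(310,181),(239,251),(310,251),(231,96),(312,95)): print(px2w(C,p,15))
```

```text
[ 429.56013142 -212.52643158   69.        ]
[ 419.44761455 -142.22847171   99.        ]
[ 392.84533673 -180.05632816   15.        ]
[ 458.44725986 -176.01346253   15.        ]
[ 397.19927765 -248.31230483   15.        ]
[ 465.08996747 -244.1271922    15.        ]
[ 387.23699207 -109.53125751   15.        ]
[ 453.13018354 -104.70641028   15.        ]
```

View pics/w3b.png

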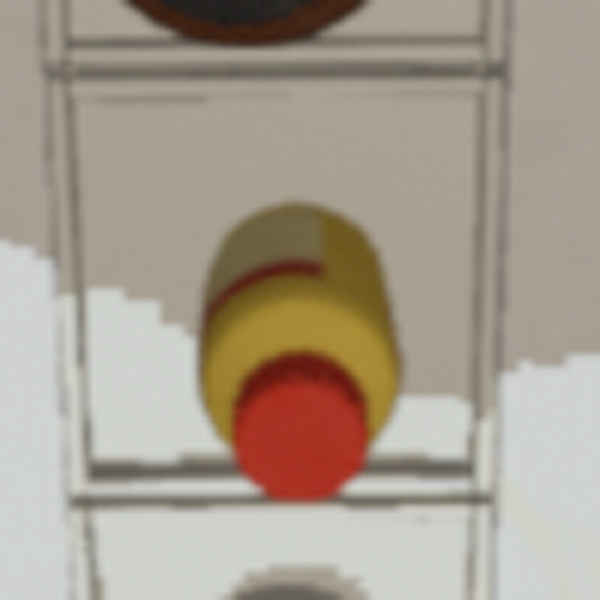

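```bash
python3 r.py 429.5 -212.6 18 4
```

```text
t 4.67 pos [ 428.8 -198.   127.6] [179.8  -0.    3.5] w 85.2 F [-0.7 -0.9  0.3]
REL [ -0.2  14.2 109.7] -0.5 dist 111.0
```

>>> apply_moves([
  [0,14,10,0],
  [0,14,30,0],
  [0,14,55,0],
  [0,14,80,0],
  [0,14,98,0],
  [0,14,108,0],
  [0,14,110,0],
  [0,14,110,0],
])

```text
time_s: 5.68
tcp_pos: [430.0, -212.7, 18.0]
eef_rot: [179.8, -0.0, 3.5]
ft_force: [0.8, -0.0, 1.0]
gripper_width: 85.4
```

>>> apply_moves([
  [0,0,0,0],
  [0,0,0,0],
  [0,0,0,0],
  [0,0,0,0],
  [0,0,0,0],
  [0,0,0,0],
  [0,0,0,0],
  [0,0,0,0],
], claw=1, squeeze=25)

```text
time_s: 6.68
tcp_pos: [430.0, -212.8, 18.3]
eef_rot: [179.7, -0.0, 3.5]
ft_force: [-1.4, 0.5, 5.7]
gripper_width: 26.6
```

```bash
python3 look.py w4; python3 r.py 429.5 -212.6 150 4
```

```text
6.675 [ 430.  -212.8   18.3] [ 1.7973e+02 -4.0000e-02  3.4800e+00] 0.14
t 6.72 pos [ 430.1 -212.8   18.4] [179.7  -0.    3.5] w 26.7 F [-1.9  1.   5.1]
REL [  -0.4    0.4 -131.6] -0.5 dist 132.0
```

View pics/w4.png

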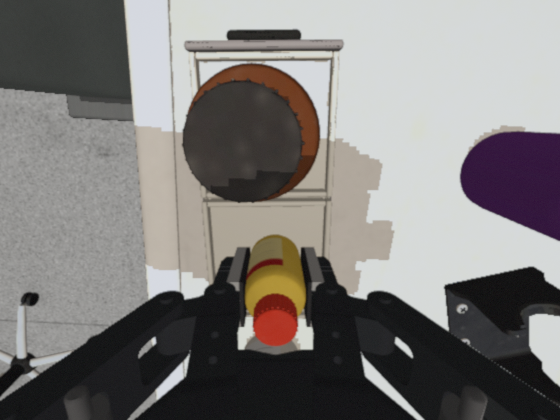

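>>> apply_moves([
  [0,0,-8,0],
  [0,0,-25,0],
  [0,0,-50,0],
  [0,0,-80,0],
  [0,0,-110,0],
  [0,0,-125,0],
  [0,0,-130,0],
  [0,0,-130,0],
])

```text
time_s: 7.72
tcp_pos: [429.6, -212.2, 148.1]
eef_rot: [179.7, -0.0, 3.5]
ft_force: [-0.1, 0.2, -1.4]
gripper_width: 26.2
```

```bash
python3 r.py 513.4 187 150 8
```

```text
t 7.72 pos [ 429.6 -212.2  148.1] [179.7  -0.    3.5] w 26.2 F [-0.1  0.2 -1.4]
REL [ 107.8 -393.3   -3.7] -4.5 dist 408.0
```

>>> apply_moves([
  [5,-20,-2,0],
  [17,-62,-2,0],
  [33,-120,-2,-1],
  [50,-183,-2,-2],
  [67,-246,-2,-3],
  [84,-306,-2,-4],
  [99,-360,-2,-4],
  [108,-393,-2,-4.5],
])

```text
time_s: 8.72
tcp_pos: [512.7, 190.4, 147.0]
eef_rot: [179.8, 0.1, 8.2]
ft_force: [0.2, -0.1, 0.5]
gripper_width: 26.5
```

```bash
python3 r.py 513.4 187 80 8
```

```text
t 8.72 pos [512.7 190.4 147. ] [1.798e+02 1.000e-01 8.200e+00] w 26.5 F [ 0.2 -0.1  0.5]
REL [ 0.3  3.2 67.1] 0.2 dist 67.0
```

>>> apply_moves([
  [0,2,10,0],
  [0,3,30,0],
  [0,3,55,0],
  [0,3,67,0],
  [0,3,67,0],
  [0,3,67,0],
])

```text
time_s: 9.48
tcp_pos: [513.5, 187.0, 80.5]
eef_rot: [179.8, 0.1, 8.2]
ft_force: [-0.7, -0.6, 0.2]
gripper_width: 26.6
```

```bash
python3 look.py w5
```

```text
9.475 [513.5 187.   80.5] [1.7983e+02 7.0000e-02 8.1800e+00] 0.64
```

View pics/w5.png

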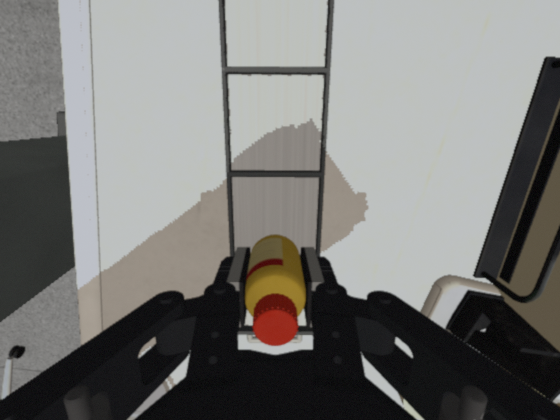

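Run:
```python
import pickle
from rig import robot
from h import *
st=pickle.load(open("pics/w5.pkl","rb"));C=cam(robot,"wrist",st)
for p in ((225,70.5),(329,70.5),(231,174),(323,174)): print(px2w(C,p,12).round(1))
a=(px2w(C,(231,174),12)+px2w(C,(323,174),12))/2
b=(px2w(C,(225,70.5),12)+px2w(C,(329,70.5),12))/2
t=np.radians(8); ax=np.array([-np.sin(t),np.cos(t),0]);print(a,b,a-35*ax,b-105*ax)
```

```text
[465.9 285.4  12. ]
[533.7 295.2  12. ]
[476.6 217.1  12. ]
[543.  226.8  12. ]
[509.81614869 221.93881741  12.        ] [499.79461357 290.28303203  12.        ] [514.68720723 187.27943501  12.        ] [514.40778917 186.30488481  12.        ]
```

>>> apply_moves([
  [1,0,12,0],
  [1,0,30,0],
  [1,0,45,0],
  [1,0,55,0],
  [1,0,61,0],
  [1,0,64.5,0],
  [1,0,64.5,0],
  [1,0,64.5,0],
])

```text
time_s: 10.52
tcp_pos: [514.9, 187.2, 16.7]
eef_rot: [179.8, -0.0, 8.2]
ft_force: [-0.1, -0.4, -0.7]
gripper_width: 26.7
```

>>> apply_moves([
  [0,0,0,0],
  [0,0,0,0],
  [0,0,0,0],
  [0,0,0,0],
], claw=0.5)

```text
time_s: 11.02
tcp_pos: [515.0, 187.3, 16.7]
eef_rot: [179.8, -0.0, 8.2]
ft_force: [-0.2, -0.1, 0.2]
gripper_width: 42.8
```

Released; retract up and look at it.

>>> apply_moves([
  [0,0,-8,0],
  [0,0,-30,0],
  [0,0,-60,0],
  [0,0,-95,0],
  [0,0,-120,0],
  [0,0,-130,0],
  [0,0,-130,0],
], claw=0)

```text
time_s: 11.9
tcp_pos: [515.1, 187.5, 147.1]
eef_rot: [179.8, -0.1, 8.2]
ft_force: [-0.4, 0.2, -0.3]
gripper_width: 85.4
```

```bash
python3 look.py w6;  python3 r.py 431.3 -282.8 140 4
```

```text
11.9 [515.1 187.5 147.1] [ 1.7983e+02 -6.0000e-02  8.1700e+00] 1.43
t 11.95 pos [514.6 187.3 146.3] [179.8   0.    8.2] w 85.3 F [-0.3 -0.2 -0.2]
REL [-149.3  453.5    7.7] 4.2 dist 477.0
```

View pics/w6.png

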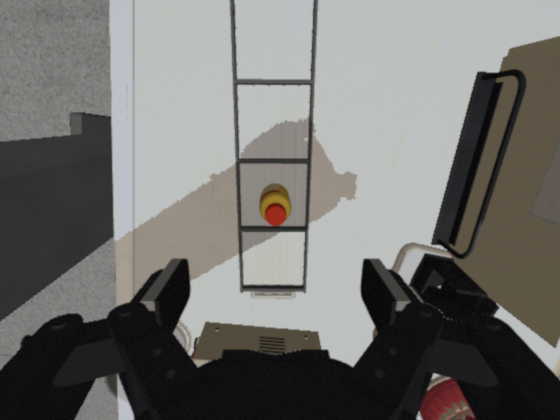

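Run:
```python
import pickle
from rig import robot
from h import *
st=pickle.load(open("pics/w6.pkl","rb"));C=cam(robot,"wrist",st)
print(px2w(C,(275.8,215),66)); print((px2w(C,(238.5,160.5),12)+px2w(C,(308.5,160.5),12)+px2w(C,(240.5,229),12)+px2w(C,(307,229),12))/4)
print((px2w(C,(242,289),12)+px2w(C,(305,290),12))/2,(px2w(C,(237,82),12)+px2w(C,(314,82.5),12))/2)
```

```text
[515.91622802 186.7681814   66.        ]
[513.82855251 187.65674243  12.        ]
[528.64195122  83.20240017  12.        ] [500.84153106 290.12586224  12.        ]
```

>>> apply_moves([
  [-18,56,0,0],
  [-36,114,0,0],
  [-56,172,0,1],
  [-76,232,0,2],
  [-96,292,0,3],
  [-116,352,0,4],
  [-134,408,0,4],
  [-149,453,7,4],
])

```text
time_s: 12.95
tcp_pos: [430.2, -284.9, 139.8]
eef_rot: [179.8, 0.1, 4.0]
ft_force: [0.5, -0.0, 0.0]
gripper_width: 85.7
```

```bash
python3 look.py w7; python3 r.py 431.3 -282.8 22 4
```

```text
12.95 [ 430.2 -284.9  139.8] [1.7984e+02 6.0000e-02 4.0500e+00] 38.04
t 13.0 pos [ 427.6 -291.4  138.5] [179.7   0.2   3.6] w 85.6 F [-1.1 -6.1 -0.3]
REL [  4.6  -8.9 116.4] -0.4 dist 117.0
```

View pics/w7.png

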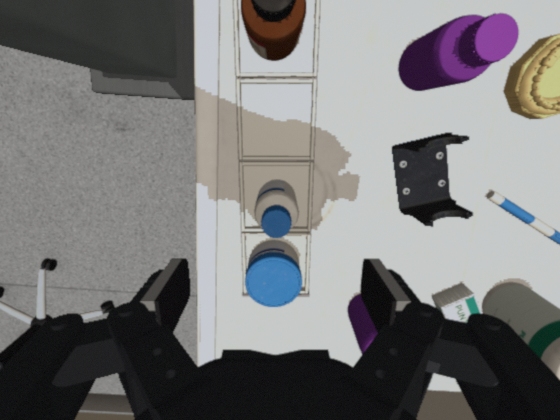

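>>> apply_moves([
  [4,-8,0,0],
  [4,-8,0,0],
  [4,-8,0,0],
])

```text
time_s: 13.38
tcp_pos: [431.6, -281.5, 138.3]
eef_rot: [179.7, 0.2, 3.8]
ft_force: [0.7, 1.1, -0.2]
gripper_width: 85.8
```

```bash
python3 look.py w8
python3 - <<'E'
from h import *
im=cv2.imread("pics/w8.png"); crop(im,220,150,380,360,2.8,"pics/w8a.png")
E
```

```text
13.375 [ 431.6 -281.5  138.3] [179.74   0.22   3.78] 0.41
```

View pics/w8a.png

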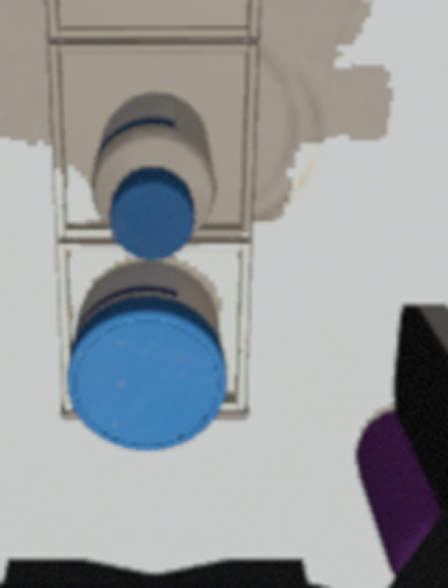

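```bash
python3 - <<'E'
import pickle
from rig import robot
from h import *
st=pickle.load(open("pics/w8.pkl","rb"));C=cam(robot,"wrist",st)
c=lambda x,y:(220-.5+(x+.5)/2.8,150-.5+(y+.5)/2.8)
print(px2w(C,c(152,217),85),px2w(C,c(147,371),49),"purple left",px2w(C,c(357,455),20),px2w(C,c(390,408),0))
E
python3 r.py 432 -281.8 22 4
```

```text
[ 430.65500051 -282.16570908   85.        ] [ 433.20579755 -349.46397524   49.        ] purple left [ 514.89868028 -397.90758017   20.        ] [ 531.56631219 -389.9268302     0.        ]
t 13.43 pos [ 431.6 -281.7  138.4] [179.7   0.2   3.8] w 85.5 F [ 0.2 -0.5 -1. ]
REL [  0.8  -0.5 116.4] -0.2 dist 116.0
```

>>> apply_moves([
  [-1,0,15,0],
  [-1,0,40,0],
  [-1,0,70,0],
  [-1,0,95,0],
  [-1,0,110,0],
  [-1,0,116,0],
  [-1,0,116,0],
  [-1,0,116,0],
])

```text
time_s: 14.42
tcp_pos: [430.8, -282.7, 23.2]
eef_rot: [179.7, 0.1, 3.8]
ft_force: [0.4, -0.3, 0.3]
gripper_width: 85.4
```

>>> apply_moves([
  [0,0,0,0],
  [0,0,0,0],
  [0,0,0,0],
  [0,0,0,0],
  [0,0,0,0],
  [0,0,0,0],
  [0,0,0,0],
  [0,0,0,0],
], claw=1, squeeze=30)

```text
time_s: 15.42
tcp_pos: [431.1, -282.9, 23.7]
eef_rot: [179.6, 0.1, 3.8]
ft_force: [-1.5, -0.2, 5.5]
gripper_width: 34.8
```

>>> apply_moves([
  [0,0,-8,0],
  [0,0,-25,0],
  [0,0,-50,0],
  [0,0,-80,0],
  [0,0,-110,0],
  [0,0,-125,0],
  [0,0,-128,0],
  [0,0,-128,0],
])

```text
time_s: 16.42
tcp_pos: [430.8, -282.0, 151.1]
eef_rot: [179.7, 0.2, 3.8]
ft_force: [-0.5, 0.6, -1.4]
gripper_width: 34.3
```

```bash
python3 r.py 504.7 256 150 8
```

```text
t 16.43 pos [ 430.8 -282.   151.1] [179.7   0.2   3.8] w 34.3 F [-0.5  0.6 -1.4]
REL [ 109.  -532.    -2.3] -4.2 dist 543.0
```

>>> apply_moves([
  [5,-20,0,0],
  [16,-65,0,0],
  [28,-120,0,-1],
  [41,-180,0,-2],
  [54,-240,0,-2],
  [67,-300,0,-3],
  [80,-360,0,-4],
  [92,-420,0,-4],
])

```text
time_s: 17.42
tcp_pos: [494.6, 144.8, 147.2]
eef_rot: [179.7, 0.3, 7.8]
ft_force: [1.3, 0.3, -1.3]
gripper_width: 34.5
```

```bash
python3 r.py 504.7 256 150 8
```

```text
t 17.43 pos [494.6 144.8 147.2] [179.7   0.3   7.8] w 34.5 F [ 1.3  0.3 -1.3]
REL [  25.  -108.8   -3.5] -0.2 dist 112.0
```

>>> apply_moves([
  [11,-50,-2,0],
  [19,-85,-2,0],
  [25,-105,-2,0],
  [25,-109,-2,0],
  [25,-109,-2,0],
  [25,-109,-2,0],
])

```text
time_s: 18.18
tcp_pos: [504.7, 254.6, 148.1]
eef_rot: [179.6, 0.3, 7.7]
ft_force: [0.3, 0.7, -0.3]
gripper_width: 34.3
```

```bash
python3 look.py w9; python3 r.py 504.7 256 21.5 8
```

```text
18.175 [504.7 254.6 148.1] [179.62   0.34   7.65] 0.26
t 18.23 pos [504.8 254.7 148.3] [179.6   0.3   7.6] w 34.7 F [-0.2 -0.5 -0.5]
REL [  0.8  -2.1 126.8] -0.4 dist 127.0
```

View pics/w9.png

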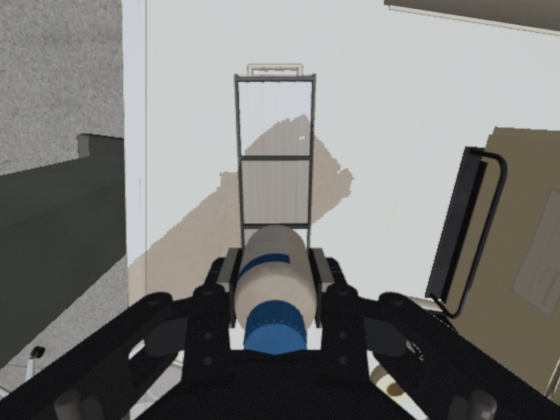

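Run:
```python
import pickle
from rig import robot
from h import *
st=pickle.load(open("pics/w9.pkl","rb"));C=cam(robot,"wrist",st)
for p,q in (((238,77),(313,77.5)),((240.5,157),(312,157.5)),((242.5,226),(310,225.5))): print((px2w(C,p,12)+px2w(C,q,12))/2)
```

```text
[489.92248198 360.78816122  12.        ]
[499.99284723 291.86047946  12.        ]
[509.36246576 223.08148524  12.        ]
```

>>> apply_moves([
  [0.8,-2.5,15,0],
  [0.8,-2.5,45,0],
  [0.8,-2.5,80,0],
  [0.8,-2.5,105,0],
  [0.8,-2.5,119,0],
  [0.8,-2.5,125,0],
  [0.8,-2.5,127,0],
  [0.8,-2.5,127,0],
])

```text
time_s: 19.23
tcp_pos: [505.1, 256.6, 21.9]
eef_rot: [179.6, 0.3, 7.6]
ft_force: [-0.7, 0.9, -0.8]
gripper_width: 34.6
```

>>> apply_moves([
  [0,0,0.5,0],
  [0,0,0.5,0],
])

```text
time_s: 19.48
tcp_pos: [505.5, 256.8, 21.9]
eef_rot: [179.7, 0.2, 7.6]
ft_force: [0.7, -0.3, -1.1]
gripper_width: 34.4
```

>>> apply_moves([
  [0,0,0,0],
  [0,0,0,0],
  [0,0,0,0],
  [0,0,0,0],
], claw=0.4)

```text
time_s: 19.98
tcp_pos: [505.5, 256.8, 21.9]
eef_rot: [179.7, 0.2, 7.6]
ft_force: [-0.6, -0.2, 1.2]
gripper_width: 51.2
```

>>> apply_moves([
  [0,0,-8,0],
  [0,0,-30,0],
  [0,0,-60,0],
  [0,0,-95,0],
  [0,0,-115,0],
  [0,0,-123,0],
  [0,0,-123,0],
], claw=0)

```text
time_s: 20.85
tcp_pos: [505.8, 257.4, 144.8]
eef_rot: [179.7, 0.2, 7.6]
ft_force: [0.8, 0.4, 0.6]
gripper_width: 85.7
```

```bash
python3 look.py w10;  python3 r.py 433.3 -349.8 140 4
```

```text
20.85 [505.8 257.4 144.8] [179.65   0.2    7.63] 1.19
t 20.9 pos [505.4 257.1 144.1] [179.6   0.3   7.6] w 85.5 F [-0.2 -0.5 -0.6]
REL [-152.1  591.9    8.6] 3.6 dist 611.0
```

View pics/w10.png

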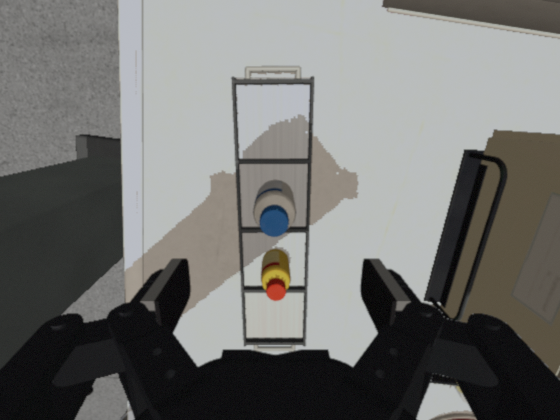

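>>> apply_moves([
  [-15,58,0,0],
  [-30,118,0,0],
  [-46,178,0,1],
  [-61,238,0,1],
  [-77,298,0,2],
  [-92,358,0,2],
  [-108,418,0,3],
  [-123,478,0,3],
])

```text
time_s: 21.9
tcp_pos: [445.8, -234.7, 146.8]
eef_rot: [179.7, 0.3, 4.6]
ft_force: [0.8, -0.3, 0.1]
gripper_width: 85.1
```

```bash
python3 r.py 433.3 -349.8 140 4
```

```text
t 21.9 pos [ 445.8 -234.7  146.8] [179.7   0.3   4.6] w 85.1 F [ 0.8 -0.3  0.1]
REL [-21.8 113.7   7.5] 0.6 dist 116.0
```

>>> apply_moves([
  [-10,52,3,0.6],
  [-18,90,7,0.6],
  [-22,110,7,0.6],
  [-22,114,7,0.6],
  [-22,114,7,0.6],
  [-22,114,7,0.6],
])

```text
time_s: 22.65
tcp_pos: [433.8, -348.3, 140.7]
eef_rot: [179.7, 0.3, 4.2]
ft_force: [0.2, 0.7, -0.8]
gripper_width: 85.2
```

```bash
python3 look.py w11; python3 r.py 433.3 -349.8 15 4
```

```text
22.65 [ 433.8 -348.3  140.7] [179.71   0.32   4.19] 0.33
t 22.7 pos [ 433.7 -348.6  140.7] [179.7   0.3   4.2] w 85.6 F [-0.5  0.8  0.6]
REL [  0.2   0.5 125.7] 0.2 dist 126.0
```

View pics/w11.png

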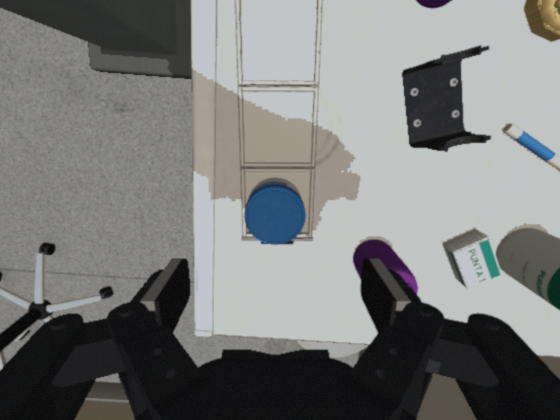

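Run:
```python
import pickle
from rig import robot
from h import *
im=cv2.imread("pics/w11.png"); crop(im,230,150,430,310,3.5,"pics/w11a.png")
st=pickle.load(open("pics/w11.pkl","rb"));C=cam(robot,"wrist",st)
print(px2w(C,(275,214),49),"purple",px2w(C,(355,255),10),px2w(C,(375,239),0))
```

```text
[ 433.55013193 -352.10652655   49.        ] purple [ 519.70446458 -403.65684447   10.        ] [ 540.99663424 -388.50578444    0.        ]
```

View pics/w11a.png

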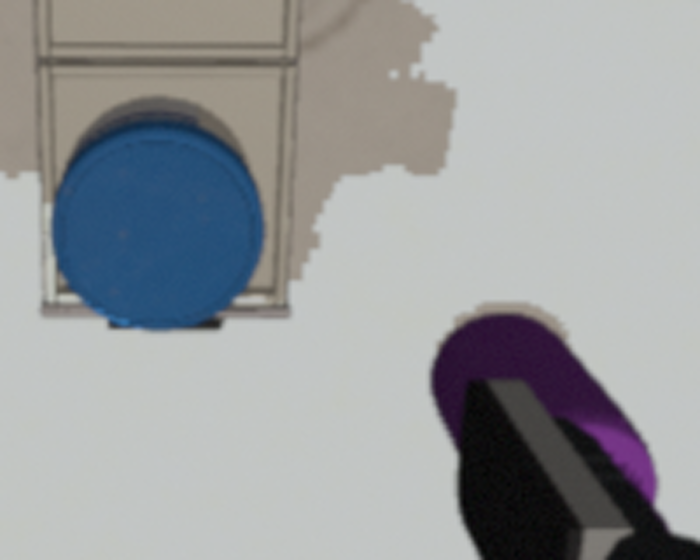

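>>> apply_moves([
  [0,2.5,15,0],
  [0,2.5,45,0],
  [0,2.5,75,0],
  [0,2.5,103,0],
  [0,2.5,118,0],
  [0,2.5,125,0],
  [0,2.5,126,0],
  [0,2.5,126,0],
])

```text
time_s: 23.7
tcp_pos: [433.8, -352.1, 15.5]
eef_rot: [179.6, 0.3, 4.2]
ft_force: [-0.2, -0.5, 0.9]
gripper_width: 85.6
```

>>> apply_moves([
  [0,0,0,0],
  [0,0,0,0],
  [0,0,0,0],
  [0,0,0,0],
  [0,0,0,0],
  [0,0,0,0],
], claw=1, squeeze=40)

```text
time_s: 24.45
tcp_pos: [434.1, -352.5, 16.4]
eef_rot: [179.6, 0.2, 4.2]
ft_force: [-0.7, 1.1, 4.3]
gripper_width: 51.9
```

>>> apply_moves([
  [0,0,-8,0],
  [0,0,-25,0],
  [0,0,-50,0],
  [0,0,-80,0],
  [0,0,-110,0],
  [0,0,-130,0],
  [0,0,-135,0],
  [0,0,-135,0],
])

```text
time_s: 25.45
tcp_pos: [434.4, -351.5, 151.7]
eef_rot: [179.6, 0.2, 4.2]
ft_force: [0.3, 0.8, -1.3]
gripper_width: 51.4
```

```bash
python3 r.py 495 326 150 8
```

```text
t 25.45 pos [ 434.4 -351.5  151.7] [179.6   0.2   4.2] w 51.4 F [ 0.3  0.8 -1.3]
REL [ 109.5 -671.3   -3.9] -3.8 dist 680.0
```

>>> apply_moves([
  [3,-20,0,0],
  [11,-65,0,0],
  [20,-120,0,-1],
  [30,-180,0,-1],
  [39,-240,0,-2],
  [49,-300,0,-2],
  [58,-358,0,-3],
  [67,-413,0,-3],
])

```text
time_s: 26.45
tcp_pos: [469.7, 68.4, 147.6]
eef_rot: [179.6, 0.3, 7.3]
ft_force: [1.2, -0.3, -0.4]
gripper_width: 51.7
```

```bash
python3 r.py 495 326 150 8
```

```text
t 26.45 pos [469.7  68.4 147.6] [179.6   0.3   7.3] w 51.7 F [ 1.2 -0.3 -0.4]
REL [  57.7 -252.3   -4.5] -0.7 dist 259.0
```

>>> apply_moves([
  [13,-55,-3,0],
  [26,-112,-3,0],
  [38,-165,-3,0],
  [48,-210,-3,-0.5],
  [56,-244,-3,-0.5],
  [58,-252,-3,-0.7],
  [58,-252,-3,-0.7],
  [58,-252,-3,-0.7],
])

```text
time_s: 27.45
tcp_pos: [495.2, 324.1, 148.0]
eef_rot: [179.5, 0.4, 7.9]
ft_force: [-0.3, -0.2, -1.3]
gripper_width: 51.5
```

```bash
python3 look.py w12; python3 r.py 495 326 14 8
```

```text
27.45 [495.2 324.1 148. ] [179.51   0.38   7.89] 0.53
t 27.5 pos [495.4 324.1 148.2] [179.5   0.4   7.9] w 51.9 F [-0.   0.  -0.7]
REL [  0.7  -3.1 134.2] -0.1 dist 134.0
```

View pics/w12.png

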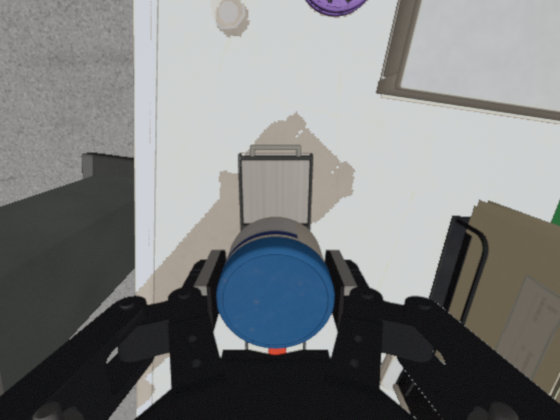

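Run:
```python
import pickle
from rig import robot
from h import *
st=pickle.load(open("pics/w12.pkl","rb"));C=cam(robot,"wrist",st)
for p,q in (((240.5,156),(312,156)),((242.5,226),(310,226))): print((px2w(C,p,12)+px2w(C,q,12))/2)
```

```text
[490.09200994 362.21402382  12.        ]
[499.96395704 292.02555919  12.        ]
```

>>> apply_moves([
  [0.5,-3,15,0],
  [0.5,-3,45,0],
  [0.5,-3,80,0],
  [0.5,-3,108,0],
  [0.5,-3,124,0],
  [0.5,-3,131,0],
  [0.5,-3,133.5,0],
  [0.5,-3,133.5,0],
])

```text
time_s: 28.5
tcp_pos: [495.3, 326.2, 15.4]
eef_rot: [179.5, 0.3, 7.9]
ft_force: [-0.3, -0.5, -1.0]
gripper_width: 51.6
```

>>> apply_moves([
  [0,0,0.5,0],
  [0,0,0.5,0],
])

```text
time_s: 28.75
tcp_pos: [495.7, 326.4, 15.5]
eef_rot: [179.6, 0.2, 7.9]
ft_force: [-0.4, 0.6, -1.5]
gripper_width: 51.9
```

>>> apply_moves([
  [0,0,0,0],
  [0,0,0,0],
  [0,0,0,0],
  [0,0,0,0],
], claw=0)

```text
time_s: 29.25
tcp_pos: [495.7, 326.4, 15.5]
eef_rot: [179.6, 0.2, 7.9]
ft_force: [0.5, -0.3, -0.6]
gripper_width: 84.9
```

>>> apply_moves([
  [0,0,-8,0],
  [0,0,-30,0],
  [0,0,-60,0],
  [0,0,-95,0],
  [0,0,-120,0],
  [0,0,-130,0],
  [0,0,-130,0],
])

```text
time_s: 30.12
tcp_pos: [496.4, 327.5, 146.5]
eef_rot: [179.6, 0.1, 7.8]
ft_force: [0.0, -0.7, -0.6]
gripper_width: 85.8
```

```bash
python3 look.py w13;  python3 r.py 419.5 -142.5 150 4
```

```text
30.125 [496.4 327.5 146.5] [1.7959e+02 1.3000e-01 7.8500e+00] 1.67
t 30.18 pos [496.  327.1 145.4] [179.6   0.2   7.9] w 85.3 F [ 0.3  0.9 -0.4]
REL [-1.399e+02  4.548e+02 -4.000e-01] 3.9 dist 476.0
```

View pics/w13.png

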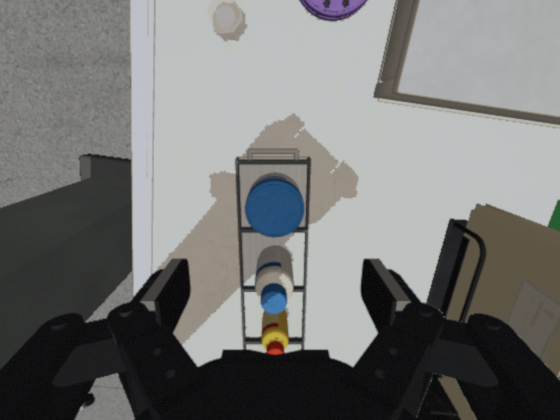

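Jar at (275,208) in its end compartment, sep and glue standing. Now the brown bottle.

>>> apply_moves([
  [-17,55,0,0],
  [-34,112,0,0],
  [-52,170,0,1],
  [-70,228,-2,2],
  [-88,286,-4,2],
  [-106,344,-4,3],
  [-123,400,-4,4],
  [-138,448,-4,4],
])

```text
time_s: 31.18
tcp_pos: [419.1, -137.6, 152.7]
eef_rot: [179.6, 0.3, 3.8]
ft_force: [0.8, -0.5, -0.3]
gripper_width: 85.7
```

```bash
python3 r.py 419.5 -142.5 150 4
```

```text
t 31.18 pos [ 419.1 -137.6  152.7] [179.6   0.3   3.8] w 85.7 F [ 0.8 -0.5 -0.3]
REL [0.1 4.9 2.7] -0.2 dist 6.0
```

>>> apply_moves([
  [0,4,2,0],
  [0,5,2,0],
  [0,5,2,0],
  [0,5,2,0],
])

```text
time_s: 31.68
tcp_pos: [419.7, -141.2, 150.7]
eef_rot: [179.6, 0.3, 3.9]
ft_force: [-0.7, -0.7, -1.3]
gripper_width: 85.4
```

```bash
python3 look.py w14; python3 r.py 419.5 -142.5 28 4;python3 - <<'E'
from h import *
im=cv2.imread("pics/w14.png"); crop(im,220,140,360,280,4,"pics/w14a.png")
E
```

```text
31.675 [ 419.7 -141.2  150.7] [179.6    0.29   3.93] 0.29
t 31.73 pos [ 419.7 -141.4  150.7] [179.6   0.3   3.9] w 85.5 F [-0.   0.9  0.5]
REL [  0.4   0.2 122.7] -0.1 dist 123.0
```

View pics/w14.png

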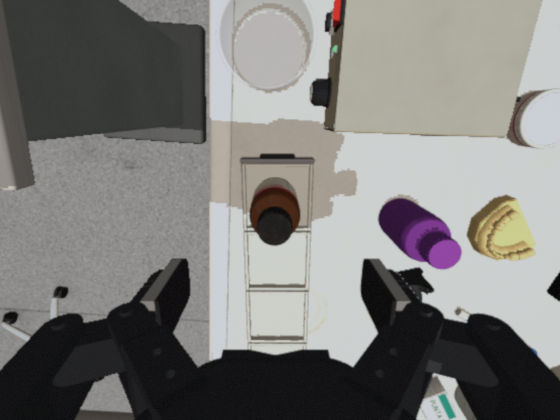

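View pics/w14a.png

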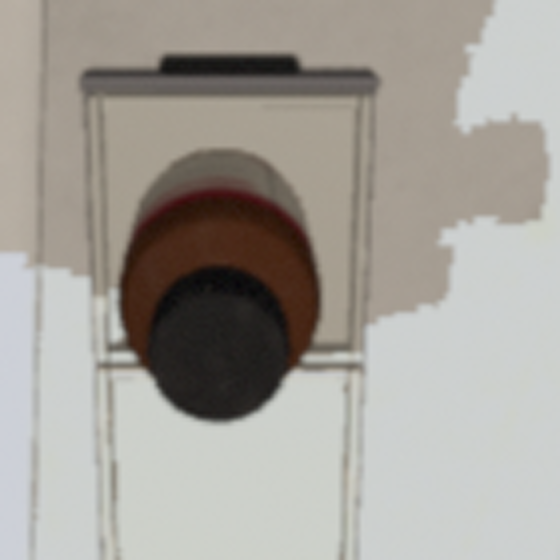

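Run:
```python
import pickle
from rig import robot
from h import *
st=pickle.load(open("pics/w14.pkl","rb"));C=cam(robot,"wrist",st)
print(px2w(C,(274.6,227.9),99),px2w(C,(270,85),0))
```

```text
[ 419.13641397 -141.91930874   99.        ] [407.1590887  -39.71676122   0.        ]
```

>>> apply_moves([
  [-0.3,0.5,12,0],
  [-0.3,0.5,35,0],
  [-0.3,0.5,62,0],
  [-0.3,0.5,90,0],
  [-0.3,0.5,108,0],
  [-0.3,0.5,116,0],
  [-0.3,0.5,118,0],
  [-0.3,0.5,118,0],
])

```text
time_s: 32.72
tcp_pos: [419.2, -142.8, 33.1]
eef_rot: [179.6, 0.2, 3.9]
ft_force: [0.5, 0.7, 0.4]
gripper_width: 85.4
```

>>> apply_moves([
  [0,0,0,0],
  [0,0,0,0],
  [0,0,0,0],
  [0,0,0,0],
  [0,0,0,0],
  [0,0,0,0],
  [0,0,0,0],
], claw=1, squeeze=40)

```text
time_s: 33.6
tcp_pos: [419.4, -143.0, 33.6]
eef_rot: [179.5, 0.2, 3.9]
ft_force: [-1.2, 1.0, 6.1]
gripper_width: 40.1
```

>>> apply_moves([
  [0,0,-8,0],
  [0,0,-25,0],
  [0,0,-50,0],
  [0,0,-80,0],
  [0,0,-110,0],
  [0,0,-130,0],
  [0,0,-137,0],
  [0,0,-137,0],
])

```text
time_s: 34.6
tcp_pos: [419.8, -142.0, 171.0]
eef_rot: [179.5, 0.2, 3.9]
ft_force: [0.4, -1.3, -2.2]
gripper_width: 40.4
```

```bash
python3 r.py 524.3 118 170 8
```

```text
t 34.6 pos [ 419.8 -142.   171. ] [179.5   0.2   3.9] w 40.4 F [ 0.4 -1.3 -2.2]
REL [ 121.9 -252.3   -1.6] -4.1 dist 280.0
```

>>> apply_moves([
  [8,-17,0,0],
  [24,-50,0,-1],
  [46,-95,0,-1.5],
  [70,-145,0,-2.5],
  [93,-192,0,-3.5],
  [110,-228,0,-4],
  [120,-248,0,-4],
  [122,-252,0,-4],
])

```text
time_s: 35.6
tcp_pos: [523.8, 119.3, 167.3]
eef_rot: [179.6, 0.3, 8.1]
ft_force: [-0.3, -0.7, -1.5]
gripper_width: 40.6
```

```bash
python3 r.py 524.3 118 130 8
```

```text
t 35.6 pos [523.8 119.3 167.3] [179.6   0.3   8.1] w 40.6 F [-0.3 -0.7 -1.5]
REL [ 0.6  1.1 37.3] 0.1 dist 37.0
```

>>> apply_moves([
  [0,1,10,0],
  [0,1,25,0],
  [0,1,37,0],
  [0,1,37,0],
  [0,1,37,0],
])

```text
time_s: 36.22
tcp_pos: [523.9, 117.9, 130.4]
eef_rot: [179.6, 0.3, 8.0]
ft_force: [-0.3, 0.4, -1.2]
gripper_width: 40.6
```

```bash
python3 look.py w15;  python3 r.py 524.3 118 31.3 8
```

```text
36.225 [523.9 117.9 130.4] [179.57   0.33   8.05] 0.43
t 36.27 pos [524.1 118.  130.7] [179.6   0.3   8.1] w 40.1 F [-0.4  0.4 -1. ]
REL [ 0.7 -0.7 99.4] 0.1 dist 99.0
```

View pics/w15.png

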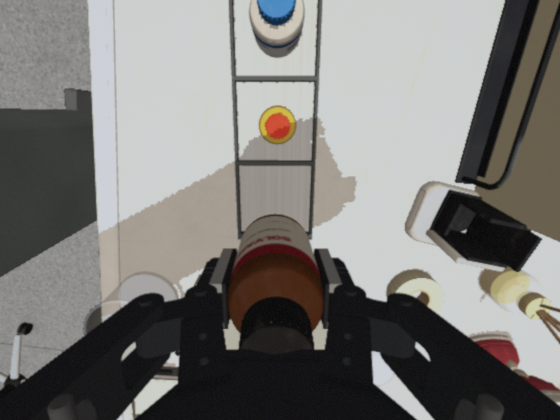

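Run:
```python
import pickle
from rig import robot
from h import *
st=pickle.load(open("pics/w15.pkl","rb"));C=cam(robot,"wrist",st)
for p,q in (((234.5,78),(317.5,78)),((237.5,161.5),(314,161.5)),((239.5,235.5),(312,235.5))): print((px2w(C,p,12)+px2w(C,q,12))/2)
print("glue",px2w(C,(277.8,125),66))
```

```text
[509.29004926 221.48268813  12.        ]
[518.7715878  153.73188369  12.        ]
[528.86472639  83.14167316  12.        ]
glue [515.66143417 186.83912554  66.        ]
```

>>> apply_moves([
  [0.5,-1,12,0],
  [0.5,-1,35,0],
  [0.5,-1,60,0],
  [0.5,-1,80,0],
  [0.5,-1,92,0],
  [0.5,-1,97,0],
  [0.5,-1,99,0],
  [0.5,-1,99,0],
])

```text
time_s: 37.28
tcp_pos: [524.4, 118.4, 32.1]
eef_rot: [179.6, 0.2, 8.1]
ft_force: [-0.7, 0.1, -0.7]
gripper_width: 40.5
```

>>> apply_moves([
  [0,0,0.5,0],
  [0,0,0.5,0],
])

```text
time_s: 37.52
tcp_pos: [524.7, 118.4, 31.9]
eef_rot: [179.6, 0.2, 8.0]
ft_force: [-1.2, 0.6, -0.5]
gripper_width: 40.2
```

>>> apply_moves([
  [0,0,0,0],
  [0,0,0,0],
  [0,0,0,0],
  [0,0,0,0],
], claw=0.3)

```text
time_s: 38.02
tcp_pos: [524.7, 118.5, 32.0]
eef_rot: [179.6, 0.2, 8.0]
ft_force: [0.2, -0.4, 0.7]
gripper_width: 59.4
```

>>> apply_moves([
  [0,0,-8,0],
  [0,0,-30,0],
  [0,0,-60,0],
  [0,0,-95,0],
  [0,0,-130,0],
  [0,0,-160,0],
  [0,0,-180,0],
  [0,0,-180,0],
], claw=0)

```text
time_s: 39.02
tcp_pos: [526.0, 120.2, 213.8]
eef_rot: [179.6, -0.0, 8.0]
ft_force: [-0.7, -0.1, 0.1]
gripper_width: 85.6
```

```bash
python3 r.py 510 290 230 8
```

```text
t 39.02 pos [526.  120.2 213.8] [179.6  -0.    8. ] w 85.6 F [-0.7 -0.1  0.1]
REL [   7.9 -170.3  -17.5] 0.0 dist 171.0
```

>>> apply_moves([
  [2,-40,-8,0],
  [4,-85,-17,0],
  [6,-130,-17,0],
  [8,-160,-17,0],
  [8,-170,-17,0],
  [8,-170,-17,0],
  [8,-170,-17,0],
])

```text
time_s: 39.9
tcp_pos: [510.6, 287.9, 229.0]
eef_rot: [179.5, 0.0, 7.9]
ft_force: [0.1, -0.0, -0.0]
gripper_width: 85.8
```

```bash
python3 look.py w16
python3 - <<'E'
from rig import robot
from h import *
crop(cv2.imread("pics/w16.png"),200,80,350,330,2.3,"pics/w16a.png")
im=robot.camera("side");cv2.imwrite("pics/side9.png",im); crop(im,200,80,340,280,3,"pics/side9a.png")
E
```

```text
39.9 [510.6 287.9 229. ] [1.7948e+02 2.0000e-02 7.9200e+00] 0.35
```

View pics/w16a.png

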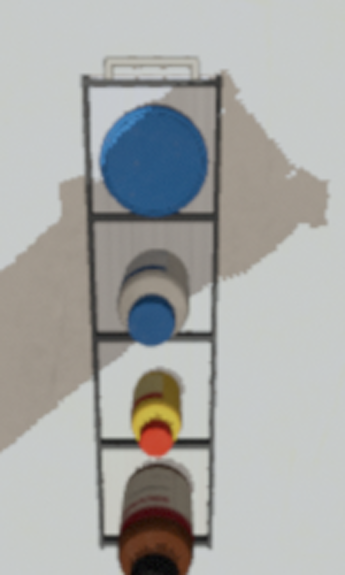

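View pics/side9a.png

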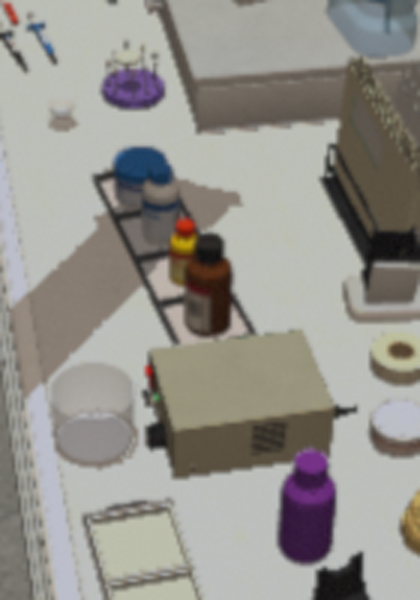

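Run:
```python
import pickle
from rig import robot
from h import *
st=pickle.load(open("pics/w16.pkl","rb"));C=cam(robot,"wrist",st)
c=lambda x,y:(200-.5+(x+.5)/2.3,80-.5+(y+.5)/2.3)
t=np.radians(8);u=np.array([np.cos(t),np.sin(t)]);w=np.array([-np.sin(t),np.cos(t)])
d0=(px2w(C,c(97,337),12)+px2w(C,c(213,336),12))[:2]/2; print("rack centre",d0)
for n,p,z in (("jar",c(154,161),46),("sep",c(151.5,321),82),("glue",c(156,440),66),("mono",c(156,578),96)):
    q=px2w(C,p,z)[:2]-d0; print(n,(q@u).round(1),(q@w).round(1))
print(robot.read_state()['ft_force'])
robot.job_done()
```

```text
rack centre [509.16240623 222.73228345]
jar 1.3 103.1
sep 0.5 35.1
glue 1.6 -35.5
mono 1.9 -95.4
[ 0.07738534 -0.31036459 -0.17135872]
the job is handed in; nothing more can be done
```

I moved all four containers into the metal rack in reverse order and handed the job in at about 40 s of the 112 s limit. The carrier order from the left was brown, yellow, white, jar. In the rack it is now jar, white, yellow, brown. No grasp slipped and nothing tipped over.

The last wrist and side pictures show all four standing upright in their own compartments, with the gripper clear above them. Measured offsets from the compartment centres along the rack's x and y axes, against a limit of 15 mm each way:

| Container | x offset (mm) | y offset (mm) |
|---|---|---|
| Jar | 1.3 | -1.9 |
| White bottle | 0.5 | 0.1 |
| Yellow bottle | 1.6 | -0.5 |
| Brown bottle | 1.9 | 9.6 (unreliable) |

- **Brown bottle:** its cap lay at the cut edge of the enlarged picture, so I guessed its centre. The gripper released it at (524.7, 118.5), within about 1 mm of the compartment centre of (524, 118.5) measured just before placing. I handed in without checking that figure again.
- **Camera disagreement:** the first side-camera fits differed from the wrist camera by about 7 mm for the rack and 4 mm for the carrier. The scene-camera overlay was also a few pixels off. I used the wrist camera, which agreed with itself from several heights.

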